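# Hang the pipette back on its stand

## Robot

A 6-joint arm with a two-finger parallel gripper is mounted at the origin on the work surface. World frame = base frame: x ahead of the robot, y to its left, z up, the work surface at z = 0. Lengths are in m, angles in rad, forces in N, time in s.
With the tool pointing down it reaches from about 0.375 to 0.9 m from the base axis. Payload 3.1 kg.
Tool frame: the origin (TCP) lies at the centre of the arm's flange, where the gripper is bolted on; the fingertips stand 182 mm ahead of it and the grasp point (between the pads) lies 164 mm ahead of it; z points along the fingers, x is the direction in which the jaws open and shut, and the axes are right-handed (so a half turn about z gives the same grasp; the last joint's range is limited). The gripper opens to 87 mm and grips with 3 to 60 N. Pads are 19 mm wide; open, the fingers measure 117 mm over their backs; the gripper's body (75 mm by 190 mm) begins 51 mm behind the grasp point.
Start: joints at [-1.391, 0.527, 1.433, -0, 1.181, -0.178], TCP at [0.219, -0.585, 0.405] pointing down, gripper open.
Joint ranges: [-3.08, 3.08], [-0.75, 2.2], [0.22, 2.44], [-1.43, 4.57], [0, 2.65], [-2.85, 2.85]. Speed limits (rad/s): [2.79, 2.79, 3.14, 3.14, 3.14, 3.14].

## Interface

Orientations are given as a unit quaternion [x, y, z, w].
In Python, from rig import status, eyes, robot gives the robot as it stands. The module is installed in compiled form; this text tells all that it offers.
- The arm moves only by the tool step_arm, never from a script. Its argument "steps" is a list of rows, each a list of 7 numbers: the closure, from -1 (fully open) to 1 (shut), so that 0 is half open, then the shift along the tool's x, y, z each as a share of 0.025 m, from -1 to 1, then the turn, a rotation vector about the tool's x, y, z each as a share of 8 degrees, from -1 to 1. In form: [[jaw, dx, dy, dz, rx, ry, rz], ...]. A call has exactly 10 rows; each row shifts and turns the commanded pose from where the row before left it, along the tool's axes as they then stand; what a row does not reach is not made up. A row lasts 1/10 s, in which the tool goes at most 50 mm and 8.59 degrees, less where a joint would pass 70% of its speed; a pose out of reach is approached as far as the arm can. A call with a number of a shift or a turn outside -1 to 1 is refused whole. A call with a gripper value outside its range is refused whole. The fingers move at their own pace and stop on an object; "squeeze" is the grip in N (left out, the last holds). Time passes only in rows, so rows that do not move let the fingers close, or fill a call up. It gives the time, the measured TCP pose, the force and the opening at its end, in the units of the state.
- status.get_obs(): the state, without advancing time (a new reading comes with each control period).
- eyes.camera(name): name is "scene" or "top" or "wrist"; returns (picture, depth): 480x640x3 uint8, red, green, blue; 480x640 float32, m along the optical axis (not along the pixel's ray), 0 where there is no reading.
- eyes.camera_info(name): a dict with "K" (3x3 intrinsics, pixels), "R" (3x3) and "t" (3): a world point X has camera coordinates R X + t. Camera axes: x right, y down, z forward; pixel columns grow to the right and rows downward; lengths in m; the calibration is good to about 2 mm. A picture is of the moment at which its call begins: read the wrist's pose just before it. camera_info takes no time and is no camera call; for the wrist camera it gives the pose at the moment of the call.
- robot.hand_in(): hands the job in, once; it reports no verdict.
The state is a dict: "time": time; "q": joint angles; "joint_velocities": joint speeds; "joint_torque": joint torques, N m; "position": TCP position; "tool_rot": TCP orientation; "ft_force": force on the tool from outside, world axes, zero at the start; "moment": the same for the moment, N m; "grip_width": finger opening in m.
Only numpy, scipy, OpenCV 4.12 (cv2) and the standard library are available. Lean on these libraries where they do the work, as an engineer would, in place of code of your own. Each camera call takes 0.05 s, during which the arm holds its last target.

## Task

Lift the pipette out of its socket block and hang it upright on the stand: its hook goes over the hanger strip, seated fully at the bottom of the strip's one recess, and its shaft leans on the stop bar below. Feel for the recess gently without leaning on the stand, lower the pipette into it in your grip, and let go slowly so that its off-centre weight neither drops nor swings; leave the other glassware where it is.

Things in the scene. Friction and masses are not known exactly. Their poses are not given: they have to be found in the camera images.
- pipette: Pipette, light plastic, 200 mm long, 130 to 210 g, starting upright in the socket block. Origin at the centre of its lower end, z up its axis, x towards the side its hook is on. Shaft 18 mm across from z 12 to 92 mm (narrowing to 12 mm at the end); head a rounded box 28 (x) by 26 (y) mm from z 90 to 185 mm; above it a thin plunger with a 16 mm button, to z 200 mm.
- grip (a point): Point inside the pipette's head, 168 mm above its lower end, with flat sides 26 mm apart facing the pipette's +y and -y: a good place to grip, above the hook.
- hook (a point): Middle of the underside of the pipette's hook, 24 mm out along the pipette's x, 135 mm above its lower end. The hook is a flat arm 14 mm wide (y), 6 mm thick; at its end (37 to 43 mm from the pipette's axis) a lip turns down to 121 mm above the lower end. The mouth between head and lip is 23 mm wide.
- stand: Fixed stand. Origin at table level midway between its two posts; z up, y along the hanger strip. The pipette hangs on its -x side, hook pointing to +x, axis near x = -24 mm, lower end at z = 55 mm. Base plate 12 mm thick (x -90 to 40, y -100 to 100 mm). Posts 20 x 16 mm at y = 84 and -84 mm, 194 mm high. The pipette must never press on the stand with over 15 N.
- beam (a point): Midway between the posts, 200 mm up: level of the hanger strip's top. The strip is a bar 8 mm thick (x), 230 mm long (y), on springs: it gives about 1 mm per 2.5 N downwards, up to 7 mm, not sideways. Its one recess is 10 mm deep and 18 mm wide, its upper edges chamfered 2 mm. The strip is clamped where last slid endwise: the recess middle lies up to 22 mm to either side (y) of this point, unmeasured: feel for it.
- stop (a point): Middle of the stand's steel stop bar, 10 mm thick, along y, 105 mm above the table and 10 mm on the -x side of the strip's middle plane. The shaft touches it when the pipette hangs upright with its axis 24 mm on the -x side of the strip.
- socket: Fixed white block 75 x 75 x 60 mm high, origin at the centre of its underside, with an upright round hole 20 mm wide and 50 mm deep in the middle of its top, in which the pipette stands loosely.
- amber: Bystander: amber glass bottle with black cap, 68 across, 150 high (mm); origin at the centre of its underside; leave it alone.
- mortar: Bystander: white porcelain bowl, 68 across, 40 high (mm); origin at the centre of its underside; leave it alone.
- flask: Bystander: conical glass flask, 72 across at the foot, 103 high (mm); origin at the centre of its underside; leave it alone.
- vial: Bystander: small glass vial, 24 across, 42 high, standing on the base plate of the stand (mm); origin at the centre of its underside; leave it alone.
- jar: Bystander: low glass jar with white cap, 52 across, 50 high, near the socket block (mm); origin at the centre of its underside; leave it alone.
- tipbox: Bystander: clear plastic box 90 x 65 x 50 high (mm); origin at the centre of its underside; leave it alone.
- beaker: Bystander: glass beaker, 70 across, 90 high (mm); origin at the centre of its underside; leave it alone.
Mind the look-alikes: they are no part of the job. Leave any orange look-alike of the pipette alone.

How it is judged:
On the way, in this order (a step that is already met when the one before it is completed fails the run):
1. the pipette is lifted clear of the socket block (z of pipette in the frame of socket above 0.062 m and contact force between pipette and the fingers above 0.5 N), for 0.1 s.
2. still gripped, its hook is lowered onto the bottom of the recess (z of pipette in the frame of stand between 0.047 and 0.0575 m and x of pipette in the frame of stand between -0.038 and -0.014 m and y of pipette in the frame of stand between -0.03 and 0.03 m and angle between pipette's own z axis and vertical below 0.17 rad and contact force between pipette and stand above 0.4 N and contact force between pipette and the fingers above 0.3 N), for 0.2 s.
At the end, for the whole second after the job is handed in: The pipette hangs on the stand, let go and at rest (under 20 mm/s and 0.1 rad/s), pressing on the stand: its origin 47 to 57.5 mm above the stand's origin, 14 to 38 mm on the stand's -x side and within 30 mm of the middle in y, and its axis within 0.17 rad of upright (z of pipette in the frame of stand between 0.047 and 0.0575 m and x of pipette in the frame of stand between -0.038 and -0.014 m and y of pipette in the frame of stand between -0.03 and 0.03 m and angle between pipette's own z axis and vertical below 0.17 rad and contact force between pipette and stand above 0.4 N and contact force between pipette and the fingers below 0.05 N and linear speed of pipette below 0.02 m/s and angular speed of pipette below 0.1 rad/s); the robot touches nothing.
It fails at once if the pipette presses on the stand with more than 15 N (contact force between pipette and stand above 15 N).
It fails at once if the pipette, let go, swings or drops on the stand (over 1.5 rad/s or 0.15 m/s) (contact force between pipette and the fingers below 0.02 N and (angular speed of pipette above 1.5 rad/s or linear speed of pipette above 0.15 m/s)).
It fails at once if a bystander is shifted by more than 25 mm (distance of any of amber, mortar, flask, vial, jar, tipbox, beaker from where it was at the start of the episode above 0.025 m).
It also fails if it takes over 70 s, if anything falls off the work surface, if the arm or the gripper's body presses on something with over 40 N, if the wrist force passes 120 N, or if a joint passes its speed limit or range.

## Working session

There is one attempt and no reset: what is moved stays moved. The work goes in short steps, Python scripts to look and compute and a tool call to move; the robot and the scene stay as the last step left them, time stands still between calls to the robot, and variables do not carry over. Pictures are saved under pics/ and viewed, and the job is handed in when it is done.

Besides the shell and the picture viewer there is one more tool, called after ">>>" in YAML: its name, and indented under it one key for each argument. step_arm: Moves the arm, as the interface text tells. Its arguments: {"type":"object","properties":{"steps":{"type":"array"},"squeeze":{"type":"number"}},"required":["steps"]}

```bash
mkdir -p pics; ls; python3 - <<'E'
from rig import status, eyes
import cv2, numpy as np
o=status.get_obs()
for k,v in o.items(): print(k,np.round(v,4))
for n in ("scene","top"):
    p,d=eyes.camera(n); cv2.imwrite(f"pics/{n}0.png",p[:,:,::-1]); np.save(f"pics/{n}0_d.npy",d)
    i=eyes.camera_info(n); print(n,i); np.savez(f"pics/{n}_cal.npz",**i)
E
```

```text
pics
time 0.0
q [-1.3915  0.5284  1.4339 -0.      1.1814 -0.1785]
joint_velocities [-0.0003 -0.0009 -0.0012  0.     -0.001   0.0014]
joint_torque [ 9.00000e-04 -4.40043e+01 -1.76589e+01  6.33000e-02  5.82000e-02
 -2.00000e-04]
position [ 0.2188 -0.5851  0.4038]
tool_rot [ 8.216e-01 -5.700e-01 -8.000e-04 -8.000e-04]
ft_force [ 0.2944 -0.0036 -0.0179]
moment [ 0.0069 -0.0036 -0.0048]
grip_width 0.0871
scene {'K': array([[578.38344617,   0.        , 320.38536133],
       [  0.        , 578.38344617, 247.52715597],
       [  0.        ,   0.        ,   1.        ]]), 'R': array([[ 0.04017255,  0.99914929, -0.00932019],
       [ 0.79904533, -0.0377247 , -0.60008616],
       [-0.59992726,  0.01665973, -0.79988107]]), 't': array([-0.0359736 , -0.37317564,  1.96589829])}
top {'K': array([[547.40428582,   0.        , 320.51056697],
       [  0.        , 547.40428582, 244.79949722],
       [  0.        ,   0.        ,   1.        ]]), 'R': array([[ 0.01066038, -0.9999128 ,  0.00779468],
       [-0.9909249 , -0.01160847, -0.13391451],
       [ 0.13399331, -0.00629636, -0.99096223]]), 't': array([-0.0107817 ,  0.57526324,  1.34296422])}
```

View pics/scene0.png

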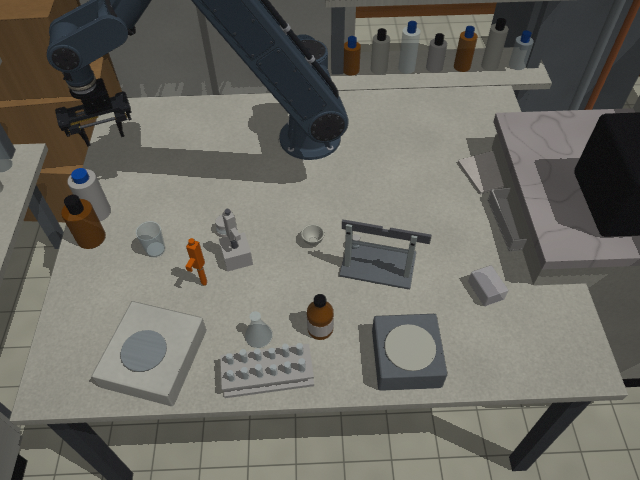

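View pics/top0.png

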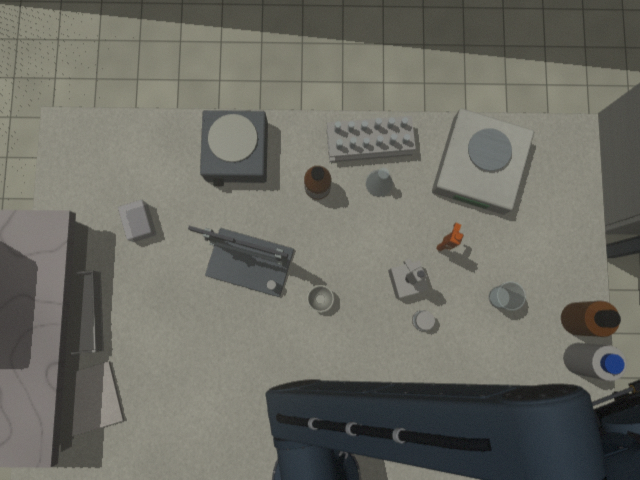

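The scene view shows the pipette (about 232,225) in the white socket at (235,250), the stand at (385,250) and the orange look-alike at (197,262). In the top view the socket is at (410,280) and the stand at (250,262). I'll enlarge both.

```bash
python3 - <<'E'
import cv2
t=cv2.imread("pics/top0.png"); s=cv2.imread("pics/scene0.png")
def crop(im,x,y,w,h,f,n): cv2.imwrite(n,cv2.resize(im[y:y+h,x:x+w],None,fx=f,fy=f,interpolation=cv2.INTER_CUBIC))
crop(t,180,210,130,100,6,"pics/c1.png")
crop(t,370,240,100,100,6,"pics/c2.png")
crop(s,180,190,100,90,6.5,"pics/c3.png")
crop(s,330,205,110,90,7,"pics/c4.png")
E
```

```text
(no output)
```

View pics/c1.png

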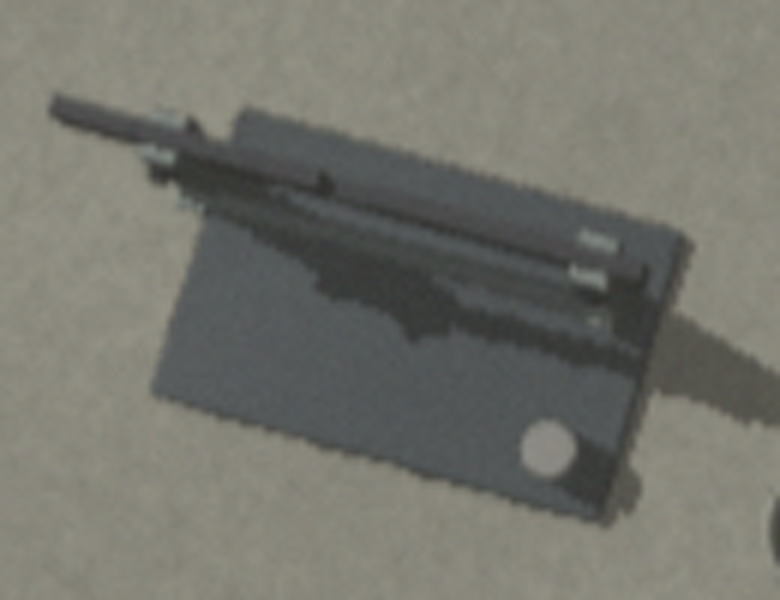

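View pics/c2.png

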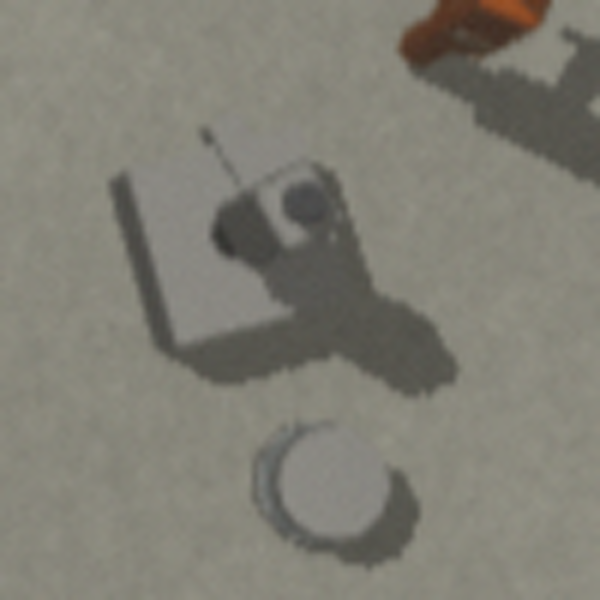

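View pics/c3.png

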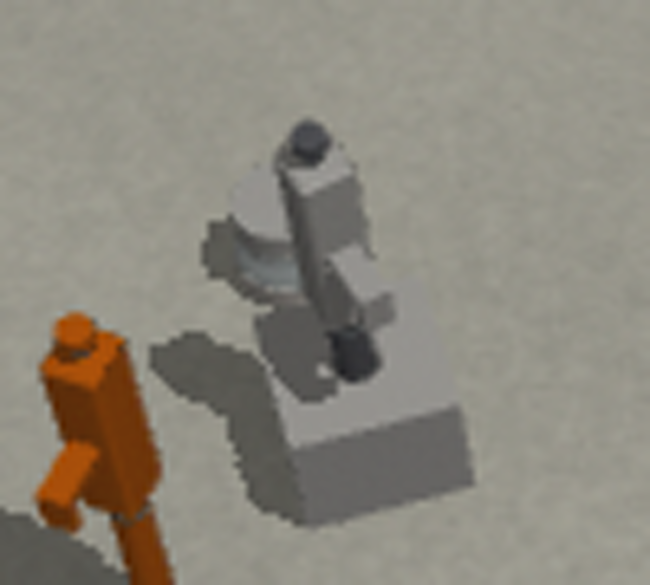

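View pics/c4.png

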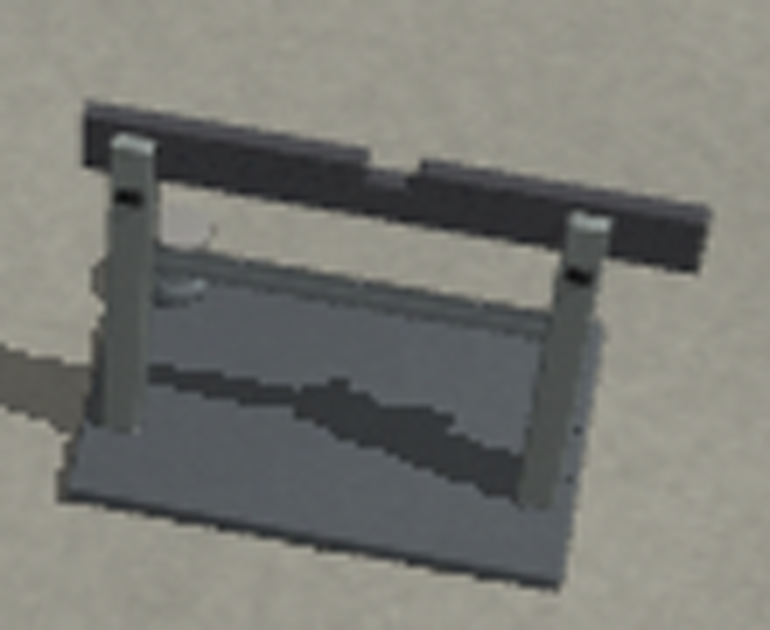

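```bash
cat > h.py <<'E'
import numpy as np, cv2
def load(n,i=0):
    c=np.load(f"pics/{n}_cal.npz"); return cv2.imread(f"pics/{n}{i}.png"),np.load(f"pics/{n}{i}_d.npy"),c
def cloud(d,c):
    v,u=np.mgrid[:480,:640]; K=c["K"]
    P=np.stack([(u-K[0,2])/K[0,0]*d,(v-K[1,2])/K[1,1]*d,d],-1)
    W=(P-c["t"])@c["R"]; W[d<=0]=np.nan
    return W
def atz(u,v,z,c):
    K=c["K"]; r=c["R"].T@np.array([(u-K[0,2])/K[0,0],(v-K[1,2])/K[1,1],1]); o=-c["R"].T@c["t"]
    return o+r*(z-o[2])/r[2]
def proj(X,c):
    p=c["R"]@np.array(X)+c["t"]; return (c["K"]@p)[:2]/p[2]
E
python3 - <<'E'
from h import *
im,d,c=load("top"); W=cloud(d,c)
print("table z",np.nanmedian(W[330:360,200:260,2]))
def q(cx,cy,x0,y0,f=6): return x0+cx/f-.5+.5/f, y0+cy/f-.5+.5/f
print("top: jar",atz(*q(335,483,370,240),.05,c),"button",atz(*q(306,203,370,240),.2,c))
for p in [(118,180),(178,345),(300,318)]: print("sock",atz(*q(*p,370,240),.06,c))
for p in [(52,105),(645,275)]: print("strip end",atz(*q(*p,180,210),.2,c))
for p in [(245,110),(155,393),(605,520),(688,238)]: print("plate",atz(*q(*p,180,210),.012,c))
print("vial",atz(*q(548,448,180,210),.054,c))
s,ds,cs=load("scene"); Ws=cloud(ds,cs)
def q2(cx,cy,x0,y0,f): return q(cx,cy,x0,y0,f)
print("scene: button",atz(*q2(310,140,180,190,6.5),.2,cs))
for p in [(303,525),(475,485)]: print("sock base",atz(*q2(*p,180,190,6.5),0,cs))
for p in [(295,445),(458,405),(420,275)]: print("sock top",atz(*q2(*p,180,190,6.5),0.06,cs))
for p in [(90,103),(710,208),(366,150),(421,162)]: print("strip top",atz(*q2(*p,330,205,7),.2,cs))
for p in [(135,138),(592,215)]: print("posttop",atz(*q2(*p,330,205,7),.194,cs))
for p in [(62,490),(560,580)]: print("plate",atz(*q2(*p,330,205,7),.012,cs))
# cloud of pipette head
for nm,WW in (("top",W),("scene",Ws)):
    m=(WW[...,2]>.1)&(WW[...,0]>.4)&(WW[...,0]<.65)&(WW[...,1]>-.3)&(WW[...,1]<-.1)
    P=WW[m]; print(nm,len(P),P.mean(0),P[P[:,2]>.17].mean(0) , P[:,2].max())
E
```

```text
table z 0.0006054244565754834
top: jar [ 0.38988012 -0.26446346  0.05      ] button [ 0.4921975  -0.22559131  0.2       ]
sock [ 0.51263901 -0.17480252  0.06      ]
sock [ 0.44517046 -0.19896746  0.06      ]
sock [ 0.45674666 -0.24912439  0.06      ]
strip end [0.58998921 0.29234115 0.2       ]
strip end [0.52889092 0.07062743 0.2       ]
plate [0.61989552 0.25422679 0.012     ]
plate [0.49760046 0.28814209 0.012     ]
plate [0.44592316 0.0958987  0.012     ]
plate [0.56663314 0.06283661 0.012     ]
vial [0.47352049 0.11720101 0.054     ]
scene: button [ 0.48766823 -0.22498218  0.2       ]
sock base [ 0.53606769 -0.25287376  0.        ]
sock base [ 0.51817415 -0.17845866  0.        ]
sock top [ 0.53659033 -0.2478653   0.06      ]
sock top [ 0.51873262 -0.1795131   0.06      ]
sock top [ 0.44698921 -0.19848538  0.06      ]
strip top [0.52967919 0.07338424 0.2       ]
strip top [0.58931331 0.29311076 0.2       ]
strip top [0.55666788 0.17236985 0.2       ]
strip top [0.56320678 0.19172718 0.2       ]
posttop [0.54215865 0.08927524 0.194     ]
posttop [0.58584091 0.25169067 0.194     ]
plate [0.57344238 0.06343219 0.012     ]
plate [0.62500797 0.25569254 0.012     ]
top 383 [ 0.51166065 -0.23164649  0.16728005] [ 0.4992465  -0.22889956  0.19500728] 0.21511520406657492
scene 430 [ 0.5181899  -0.23336472  0.16054241] [ 0.50662816 -0.22941191  0.19003176] 0.2147005131659216
```

```bash
python3 - <<'E'
from h import *
np.set_printoptions(precision=4,suppress=True)
for n,b,f,x0,y0 in (("top",(306,203),6,370,240),("scene",(310,135),6.5,180,190)):
    im,d,c=load(n); W=cloud(d,c)
    print(n,"cam",-c["R"].T@c["t"],"button",atz(x0+b[0]/f-.4,y0+b[1]/f-.4,.21,c))
    m=(abs(W[...,0]-.49)<.09)&(abs(W[...,1]+.22)<.08)
    for a,bz in ((.13,.158),(.185,.2),(.203,.22)):
        P=W[m&(W[...,2]>a)&(W[...,2]<bz)]
        if len(P): print(a,len(P),np.nanmedian(P,0), np.percentile(P,[3,97],axis=0).ravel())
E
python3 - <<'E'
from rig import eyes
print(eyes.camera_info("wrist"))
E
```

```text
top cam [0.3902 0.0044 1.4079] button [ 0.4913 -0.2237  0.21  ]
0.13 133 [ 0.5156 -0.211   0.1501] [ 0.477  -0.2979  0.1345  0.5757 -0.1991  0.1552]
0.185 107 [ 0.4911 -0.2207  0.1939] [ 0.4778 -0.239   0.1868  0.5071 -0.2087  0.1985]
0.203 41 [ 0.4923 -0.2231  0.21  ] [ 0.4857 -0.2291  0.2056  0.4988 -0.2163  0.2144]
scene cam [ 1.479  -0.0109  1.3482] button [ 0.4938 -0.2232  0.21  ]
0.13 141 [ 0.5144 -0.2149  0.1487] [ 0.4957 -0.2974  0.1316  0.5772 -0.1992  0.1571]
0.185 80 [ 0.5001 -0.2228  0.1922] [ 0.484  -0.2402  0.1857  0.51   -0.2098  0.1994]
0.203 28 [ 0.4952 -0.2236  0.2091] [ 0.4879 -0.2298  0.2048  0.5025 -0.2166  0.2137]
{'K': array([[347.73180265,   0.        , 317.60671746],
       [  0.        , 347.73180265, 239.67266986],
       [  0.        ,   0.        ,   1.        ]]), 'R': array([[ 0.35068163, -0.93649376, -0.00135362],
       [-0.89335437, -0.3349605 ,  0.29953203],
       [-0.28096329, -0.10383112, -0.95408528]]), 't': array([-0.62465924, -0.03650668,  0.39110072])}
```

>>> step_arm:
  steps:
    - [-1, -0.3, -0.4, -1, 0, 0, 0]
    - [-1, -0.6, -0.96, -1, 0, 0, 0]
    - [-1, -0.6, -0.96, -1, 0, 0, 0]
    - [-1, -0.6, -0.96, -1, 0, 0, 0]
    - [-1, -0.6, -0.96, 0, 0, 0, 0]
    - [-1, -0.6, -0.96, 0, 0, 0, 0]
    - [-1, -0.6, -0.96, 0, 0, 0, 0]
    - [-1, -0.6, -0.96, 0, 0, 0, 0]
    - [-1, -0.6, -0.96, 0, 0, 0, 0]
    - [-1, -0.6, -0.96, 0, 0, 0, 0]

```text
time: 1.1
position: [0.3812, -0.3716, 0.5043]
tool_rot: [0.822, -0.57, -0.0, -0.0]
ft_force: [0.4, -0.5, -0.8]
grip_width: 0.0872
```

>>> step_arm:
  steps:
    - [-1, -0.6, -0.96, 0, 0, 0, 0]
    - [-1, -0.6, -0.96, 0, 0, 0, 0]
    - [-1, -0.6, -0.96, 0, 0, 0, 0]
    - [-1, -0.6, -0.96, 0, 0, 0, 0]
    - [-1, -0.6, -0.96, 0, 0, 0, 0]
    - [-1, -0.6, -0.96, 0, 0, 0, 0]
    - [-1, -0.43, -0.5, 0, 0, 0, -0.8]
    - [-1, 0, 0, 0, 0, 0, 0]
    - [-1, 0, 0, 0, 0, 0, 0]
    - [-1, 0, 0, 0, 0, 0, 0]

```text
time: 2.1
position: [0.4916, -0.2244, 0.5046]
tool_rot: [0.852, -0.524, -0.0, 0.0]
ft_force: [-0.5, -0.4, 0.1]
grip_width: 0.0869
```

```bash
cat > wshot.py <<'E'
import sys
from rig import status, eyes
import cv2, numpy as np
n=sys.argv[1]; np.set_printoptions(precision=4,suppress=True)
o=status.get_obs(); i=eyes.camera_info("wrist"); p,d=eyes.camera("wrist")
cv2.imwrite(f"pics/wrist{n}.png",p[:,:,::-1]); np.save(f"pics/wrist{n}_d.npy",d); np.savez(f"pics/w{n}.npz",**i)
print(o["time"],o["position"],o["tool_rot"],o["ft_force"],o["moment"],o["grip_width"],o["q"]); print("cam",-i["R"].T@i["t"])
E
python3 wshot.py 1
```

```text
2.1 [ 0.4916 -0.2244  0.5046] [ 0.8516 -0.5243 -0.0002  0.0003] [-0.4728 -0.4453  0.1263] [-0.0873 -0.0253 -0.0035] 0.08689887785256087 [-0.6349  0.3064  1.5131 -0.0006  1.3225  0.4689]
cam [ 0.5654 -0.1876  0.4839]
```

View pics/wrist1.png

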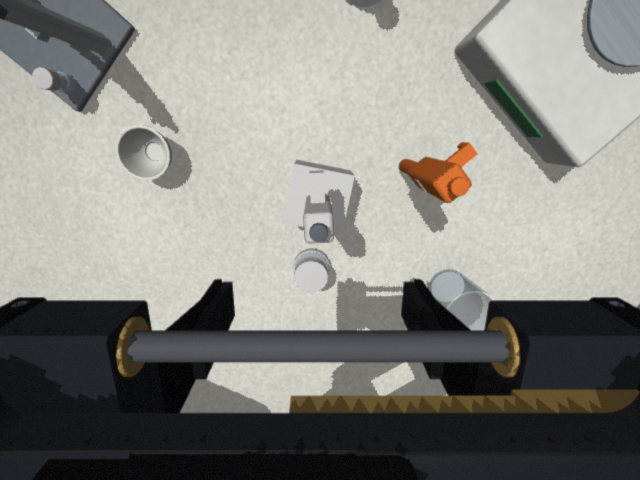

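The wrist view shows the pipette head at (318,222), with the hook pointing up the image in line with the tool. I'll enlarge it.

```bash
python3 - <<'E'
import cv2
t=cv2.imread("pics/wrist1.png")
cv2.imwrite("pics/c5.png",cv2.resize(t[150:300,270:370],None,fx=6,fy=6,interpolation=cv2.INTER_CUBIC)[:600])
E
```

```text
(no output)
```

View pics/c5.png

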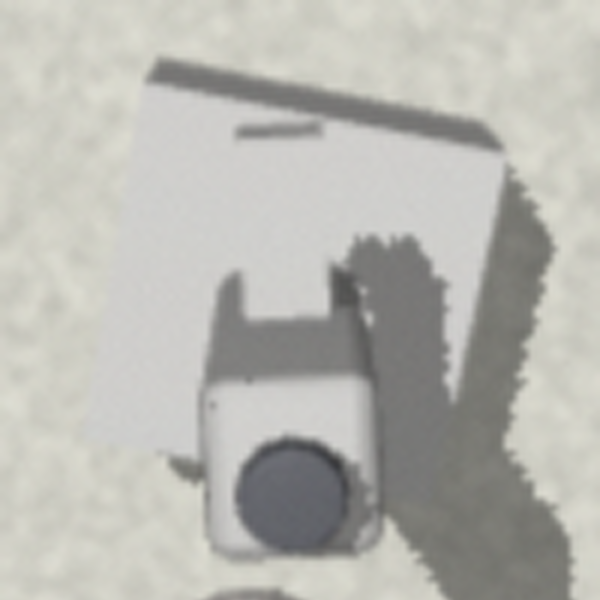

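```bash
python3 - <<'E'
from h import *
np.set_printoptions(precision=4,suppress=True)
c=np.load("pics/w1.npz")
P=lambda a,b,z: atz(270+a/6-.42,150+b/6-.42,z,c)
fl,fr,bl,br=[P(*p,.195) for p in ((205,383),(373,377),(214,557),(382,550))]
print(fl,fr,bl,br,"centre",(fl+fr+bl+br)/4)
print("sizes",np.linalg.norm(fl-fr),np.linalg.norm(bl-br),np.linalg.norm(fl-bl),np.linalg.norm(fr-br))
a=lambda v:np.degrees(np.arctan2(v[1],v[0]))
print("yaw",a(fl-fr)-90,a(bl-br)-90,a(fl-bl),a(fr-br))
b=P(292,495,.21); l=P(280,137,.151); print("button",b,"lip",l,a(l-b),np.linalg.norm(l[:2]-b[:2]))
l1,l2=P(238,140,.151),P(322,132,.151); print("lip edge",a(l1-l2)-90,np.linalg.norm(l1-l2))
from scipy.spatial.transform import Rotation as R
print(a(R.from_quat([0.8516,-0.5243,-0.0002,0.0003]).as_matrix()[:,1])+180)
E
```

```text
[ 0.4999 -0.2077  0.195 ] [ 0.5114 -0.2285  0.195 ] [ 0.4772 -0.2202  0.195 ] [ 0.4891 -0.2416  0.195 ] centre [ 0.4944 -0.2245  0.195 ]
sizes 0.023824734720512965 0.024455868362775725 0.025948984703366283 0.025782871462819795
yaw 28.88114654414379 29.291477704560364 29.00013421992543 30.402217397341353
button [ 0.4945 -0.2241  0.21  ] lip [ 0.5309 -0.2038  0.151 ] 29.249268077193303 0.04162911825412451
lip edge 32.16598512311471 0.013301368923399186
26.76172521842895
```

>>> step_arm:
  squeeze: 20
  steps:
    - [-1, 0.035, -0.104, 0, 0, 0, -0.31]
    - [-1, 0, 0, 0.8, 0, 0, 0]
    - [-1, 0, 0, 0.8, 0, 0, 0]
    - [-1, 0, 0, 0.8, 0, 0, 0]
    - [-1, 0, 0, 0.8, 0, 0, 0]
    - [-1, 0, 0, 0.8, 0, 0, 0]
    - [-1, 0, 0, 0.8, 0, 0, 0]
    - [-1, 0, 0, 0.8, 0, 0, 0]
    - [-1, 0, 0, 0.8, 0, 0, 0]
    - [-1, 0, 0, 0.1, 0, 0, 0]

```text
time: 3.15
position: [0.4936, -0.2237, 0.3401]
tool_rot: [0.863, -0.506, -0.003, -0.0]
ft_force: [-1.3, 0.6, 1.4]
grip_width: 0.0873
```

```bash
python3 wshot.py 2
```

```text
3.15 [ 0.4936 -0.2237  0.3401] [ 0.8627 -0.5057 -0.0026 -0.0002] [-1.2865  0.5632  1.3772] [0.014  0.0529 0.0124] 0.08725049282373153 [-0.6317  0.5057  1.7044 -0.0002  0.9367  0.4287]
cam [ 0.5657 -0.1837  0.3192]
```

View pics/wrist2.png

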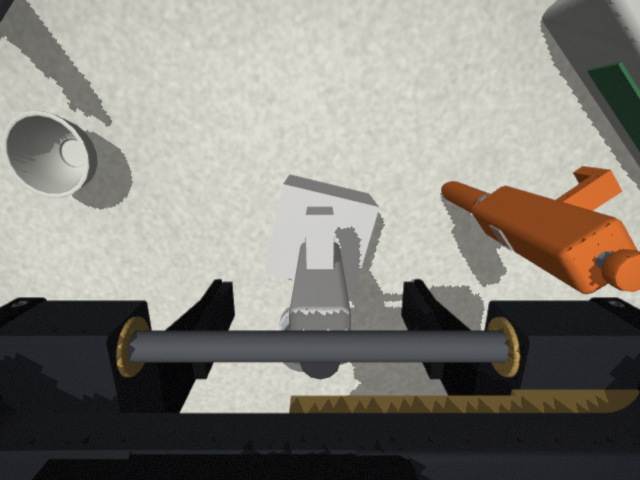

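>>> step_arm:
  squeeze: 20
  steps:
    - [0.2, 0, 0, 0, 0, 0, 0]
    - [0.2, 0, 0, 0, 0, 0, 0]
    - [0.5, 0, 0, 0, 0, 0, 0]
    - [0.5, 0, 0, 0, 0, 0, 0]
    - [1, 0, 0, 0, 0, 0, 0]
    - [1, 0, 0, 0, 0, 0, 0]
    - [1, 0, 0, 0, 0, 0, 0]
    - [1, 0, 0, 0, 0, 0, 0]
    - [1, 0, 0, 0, 0, 0, 0]
    - [1, 0, 0, 0, 0, 0, 0]

```text
time: 4.2
position: [0.4947, -0.2232, 0.3422]
tool_rot: [0.863, -0.505, -0.0, -0.0]
ft_force: [1.1, 0.1, 1.2]
grip_width: 0.0257
```

```bash
python3 wshot.py 3
```

```text
4.2 [ 0.4947 -0.2232  0.3422] [ 0.8633 -0.5047 -0.     -0.    ] [1.079  0.1385 1.1771] [-0.0027  0.0021 -0.0373] 0.025684958761636716 [-0.6298  0.5027  1.7021  0.      0.9368  0.4282]
cam [ 0.5668 -0.1831  0.3216]
```

View pics/wrist3.png

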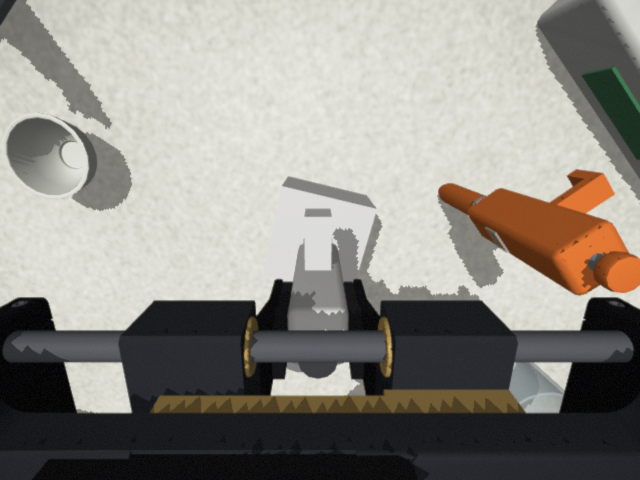

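>>> step_arm:
  steps:
    - [1, 0, 0, -0.2, 0, 0, 0]
    - [1, 0, 0, -0.3, 0, 0, 0]
    - [1, 0, 0, -0.4, 0, 0, 0]
    - [1, 0, 0, -0.5, 0, 0, 0]
    - [1, 0, 0, -0.6, 0, 0, 0]
    - [1, 0, 0, -0.7, 0, 0, 0]
    - [1, 0, 0, -0.8, 0, 0, 0]
    - [1, 0, 0, -0.8, 0, 0, 0]
    - [1, 0, 0, -0.5, 0, 0, 0]
    - [1, 0, 0, 0, 0, 0, 0]

```text
time: 5.25
position: [0.495, -0.2233, 0.4649]
tool_rot: [0.863, -0.505, 0.003, 0.0]
ft_force: [-0.9, 0.7, -2.4]
grip_width: 0.0259
```

```bash
python3 wshot.py 4; python3 - <<'E'
from rig import eyes
import cv2,numpy as np
p,d=eyes.camera("scene"); cv2.imwrite("pics/scene1.png",p[:,:,::-1]);np.save("pics/scene1_d.npy",d)
cv2.imwrite("pics/c6.png",cv2.resize(p[130:290,170:290,::-1],None,fx=3.7,fy=3.7,interpolation=2))
E
```

```text
5.25 [ 0.495  -0.2233  0.4649] [ 0.8633 -0.5046  0.0027  0.0003] [-0.8979  0.6827 -2.4287] [-0.033  -0.0488 -0.0261] 0.02591857481489539 [-0.6297  0.3475  1.5656  0.      1.2231  0.4282]
cam [ 0.5672 -0.1833  0.4444]
```

View pics/wrist4.png

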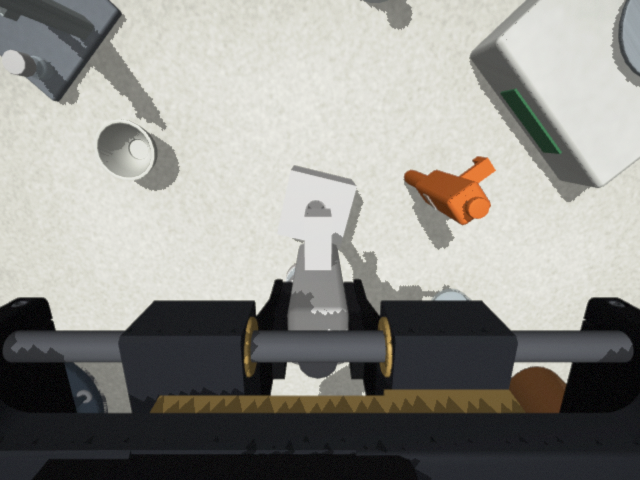

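View pics/c6.png

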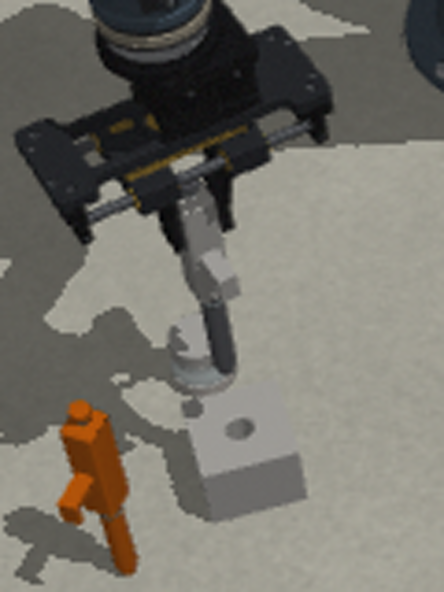

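>>> step_arm:
  steps:
    - [1, -0.3, -0.15, 0, 0, 0, 0]
    - [1, -0.6, -0.3, 0, 0, 0, 0]
    - [1, -0.9, -0.45, 0, 0, 0, 0]
    - [1, -0.9, -0.45, 0, 0, 0, 0]
    - [1, -0.9, -0.45, 0, 0, 0, 0]
    - [1, -0.9, -0.45, 0, 0, 0, 0]
    - [1, -0.9, -0.45, 0, 0, 0, 0]
    - [1, -0.9, -0.45, 0, 0, 0, 0]
    - [1, -0.9, -0.45, 0, 0, 0, 0]
    - [1, -0.9, -0.45, 0, 0, 0, 0]

```text
time: 6.35
position: [0.4826, 0.0052, 0.4615]
tool_rot: [0.863, -0.504, -0.001, 0.0]
ft_force: [0.1, -0.2, -2.4]
grip_width: 0.0261
```

>>> step_arm:
  steps:
    - [1, -0.9, -0.45, 0, 0, 0, 0]
    - [1, -0.9, -0.45, 0, 0, 0, 0]
    - [1, -0.9, -0.45, 0, 0, 0, 0]
    - [1, -0.9, -0.45, 0, 0, 0, 0]
    - [1, -0.9, -0.45, 0, 0, 0, 0]
    - [1, -0.9, -0.45, 0, 0, 0, 0]
    - [1, -0.9, -0.45, 0, 0, 0, 0.3]
    - [1, -0.6, -0.3, 0, 0, 0, 0.6]
    - [1, -0.3, -0.1, 0, 0, 0, 0.8]
    - [1, 0, 0, 0, 0, 0, 0.8]

```text
time: 7.35
position: [0.4728, 0.2056, 0.4614]
tool_rot: [0.762, -0.648, -0.001, 0.001]
ft_force: [-0.7, 0.3, -1.4]
grip_width: 0.0259
```

>>> step_arm:
  steps:
    - [1, 0, 0, 0, 0, 0, 0.8]
    - [1, 0, 0, 0, 0, 0, 0.8]
    - [1, 0, 0, 0, 0, 0, 0.8]
    - [1, 0, 0, 0, 0, 0, 0.46]
    - [1, 0, 0, 0, 0, 0, 0]
    - [1, 0, 0, 0, 0, 0, 0]
    - [1, 0, 0, 0, 0, 0, 0]
    - [1, 0, 0, 0, 0, 0, 0]
    - [1, 0, 0, 0, 0, 0, 0]
    - [1, 0, 0, 0, 0, 0, 0]

```text
time: 8.35
position: [0.4743, 0.2034, 0.4623]
tool_rot: [-0.619, 0.785, 0.0, 0.0]
ft_force: [-0.1, 0.1, -2.3]
grip_width: 0.0258
```

```bash
python3 wshot.py 5
```

```text
8.35 [0.4743 0.2034 0.4623] [-0.6191  0.7853  0.      0.    ] [-0.1277  0.0873 -2.2529] [ 0.0797  0.0646 -0.0587] 0.02582499118136879 [0.1884 0.3117 1.6301 0.     1.1998 1.9948]
cam [0.5547 0.1836 0.4416]
```

View pics/wrist5.png

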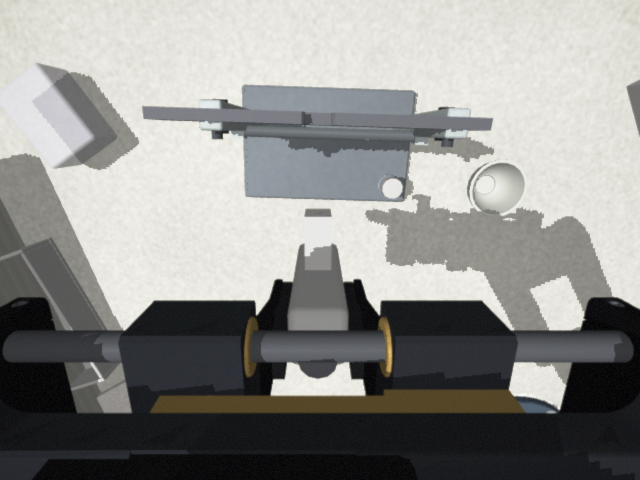

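```bash
python3 - <<'E'
import cv2
t=cv2.imread("pics/wrist5.png")
f=lambda x,y,w,h,s,n: cv2.imwrite(n,cv2.resize(t[y:y+h,x:x+w],None,fx=s,fy=s,interpolation=cv2.INTER_CUBIC))
f(270,95,100,45,8,"pics/c7.png"); f(135,75,100,90,6,"pics/c8.png");f(410,75,100,90,6,"pics/c9.png");f(280,200,80,60,8,"pics/c10.png")
E
```

```text
(no output)
```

View pics/c7.png

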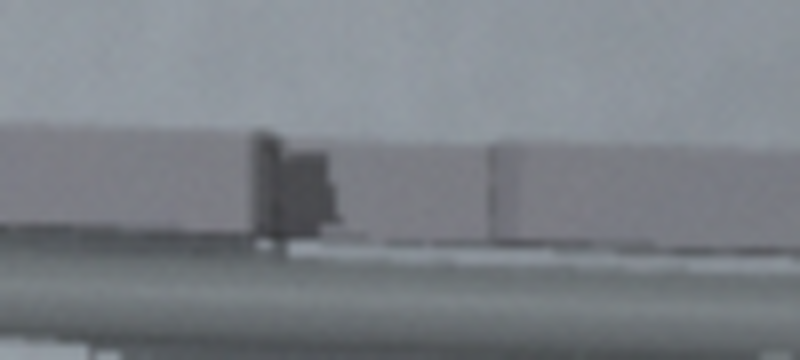

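View pics/c8.png

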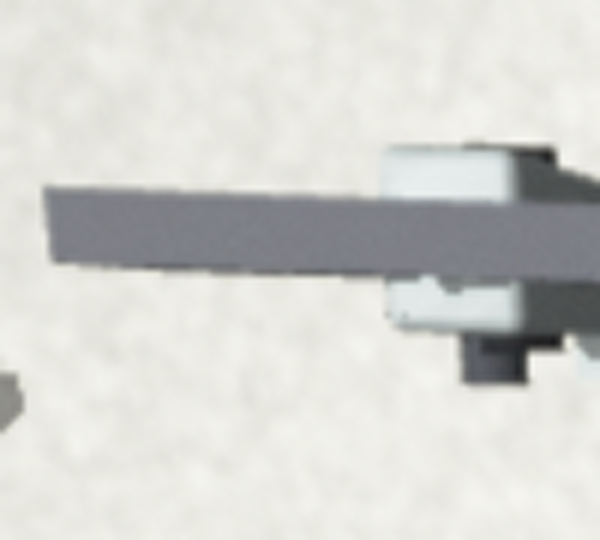

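View pics/c9.png

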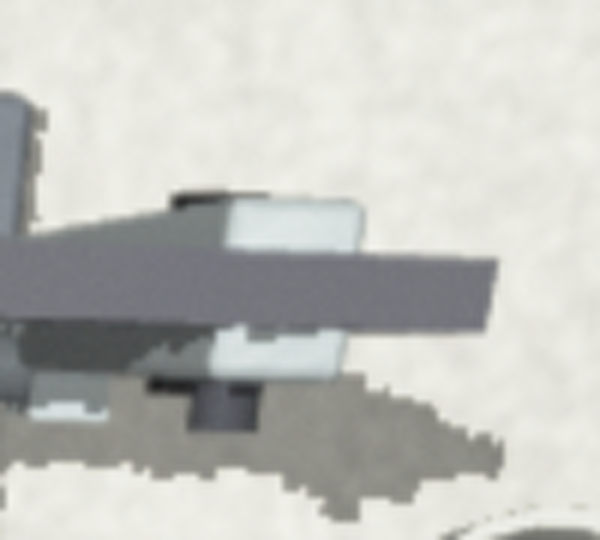

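View pics/c10.png

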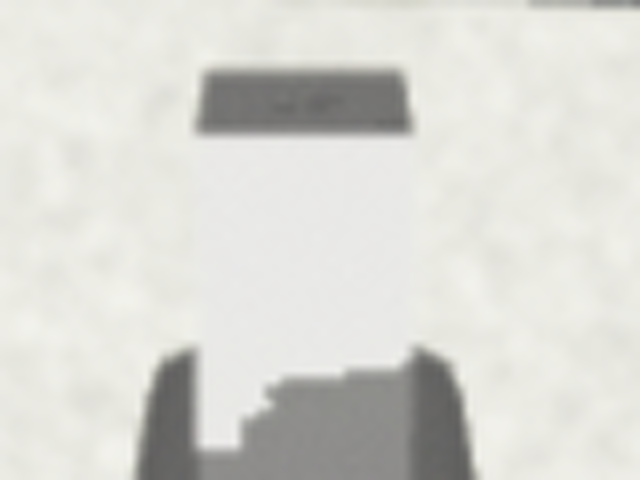

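```bash
python3 - <<'E'
from h import *
np.set_printoptions(precision=4,suppress=True)
c=np.load("pics/w5.npz")
P=lambda a,b,z,x0,y0,s: atz(x0+a/s-.5+.5/s,y0+b/s-.5+.5/s,z,c)
lf=P(46,187,.2,135,75,6);ln=P(53,263,.2,135,75,6);rf=P(497,260,.2,410,75,6);rn=P(487,331,.2,410,75,6)
print(lf,ln,rf,rn,np.linalg.norm(lf-rf),np.linalg.norm(ln-rn),np.linalg.norm(lf-ln))
mid=(lf+ln+rf+rn)/4
a=lambda v:np.degrees(np.arctan2(v[1],v[0]))
print("mid",mid,"yaw",a(lf-rf)-90,a(ln-rn)-90)
rl=P(251,185,.2,270,95,8); rr=P(517,195,.2,270,95,8); print("recess",(rl+rr)/2,np.linalg.norm(rl-rr), (rl+rr)/2-mid)
# posts tops
pl=(P(385,150,.194,135,75,6)+P(522,330,.194,135,75,6))/2
pr=(P(362,200,.194,410,75,6)+P(212,378,.194,410,75,6))/2
print("posts",pl,pr,(pl+pr)/2,a(pl-pr)-90,np.linalg.norm(pl-pr))
from scipy.spatial.transform import Rotation as R
T=R.from_quat([-0.6191,0.7853,0,0]).as_matrix(); tp=np.array([.4743,.2034,.4623])
print("toolyaw xp",a(-T[:,1]))
for n,p in (("lipL",(197,132)),("lipR",(412,132)),("botL",(205,72)),("botR",(402,72))):
    z=.4623-.164-.168+(.141 if 'lip' in n else .121)
    w=P(*p,z,280,200,8); print(n,w,T.T@(w-tp))
E
```

```text
[0.5961 0.2907 0.2   ] [0.5887 0.2929 0.2   ] [0.5357 0.0701 0.2   ] [0.5285 0.0718 0.2   ] 0.2287262610495902 0.2291330662020525 0.0077819416178426136
mid [0.5622 0.1814 0.2   ] yaw -15.33532278734279 -15.24031580657224
recess [0.5621 0.1817 0.2   ] 0.021834842750639783 [-0.0001  0.0004  0.    ]
posts [0.5813 0.2511 0.194 ] [0.5375 0.0906 0.194 ] [0.5594 0.1709 0.194 ] -15.254400486900664 0.16633614234818547
toolyaw xp -13.49825435106621
lipL [0.5164 0.1996 0.2713] [-0.0062 -0.0418  0.191 ]
lipR [0.5132 0.1865 0.2713] [ 0.0073 -0.0418  0.191 ]
botL [0.5159 0.1999 0.2513] [-0.0063 -0.0413  0.211 ]
botR [0.5127 0.1866 0.2513] [ 0.0074 -0.0413  0.211 ]
```

>>> step_arm:
  steps:
    - [1, 0, 0, 0, 0, 0, 0.22]
    - [1, -0.03, -0.4, 0, 0, 0, 0]
    - [1, -0.03, -0.6, 0, 0, 0, 0]
    - [1, -0.02, -0.7, 0, 0, 0, 0]
    - [1, -0.02, -0.6, 0, 0, 0, 0]
    - [1, 0, -0.32, 0, 0, 0, 0]
    - [1, 0, 0, 0, 0, 0, 0]
    - [1, 0, 0, 0, 0, 0, 0]
    - [1, 0, 0, 0, 0, 0, 0]
    - [1, 0, 0, 0, 0, 0, 0]

```text
time: 9.4
position: [0.5376, 0.1889, 0.4623]
tool_rot: [-0.607, 0.795, 0.0, -0.0]
ft_force: [0.5, 0.5, -1.8]
grip_width: 0.0257
```

```bash
python3 wshot.py 6; python3 - <<'E'
import cv2
t=cv2.imread("pics/wrist6.png")
cv2.imwrite("pics/c11.png",cv2.resize(t[190:290,240:400],None,fx=5,fy=5,interpolation=cv2.INTER_CUBIC))
E
```

```text
9.4 [0.5376 0.1889 0.4623] [-0.6072  0.7946  0.0002 -0.0002] [ 0.4981  0.4822 -1.8461] [ 0.0137 -0.0029  0.0382] 0.025677450296104375 [0.1418 0.3901 1.5034 0.0001 1.2485 1.9783]
cam [0.6174 0.1666 0.4416]
```

View pics/c11.png

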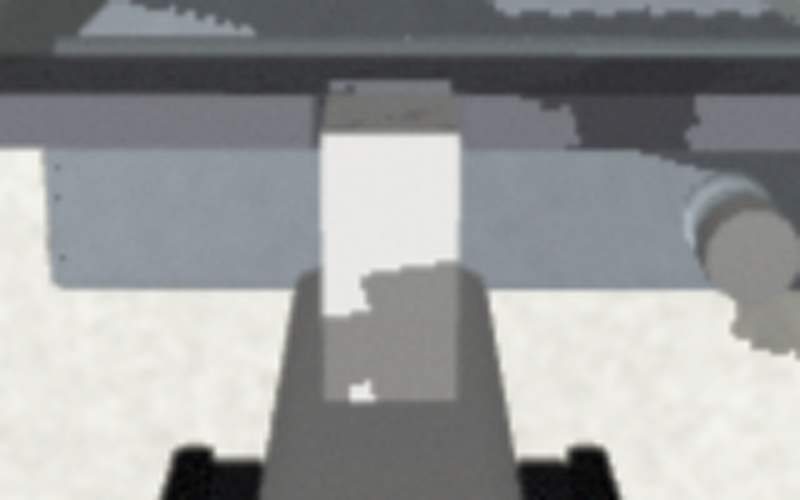

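>>> step_arm:
  steps:
    - [1, 0, 0, 0.3, 0, 0, 0]
    - [1, 0, 0, 0.4, 0, 0, 0]
    - [1, 0, 0, 0.4, 0, 0, 0]
    - [1, 0, 0, 0.4, 0, 0, 0]
    - [1, 0, 0, 0.3, 0, 0, 0]
    - [1, 0, 0, 0.2, 0, 0, 0]
    - [1, 0, 0, 0.2, 0, 0, 0]
    - [1, 0, 0, 0.1, 0, 0, 0]
    - [1, 0, 0, 0, 0, 0, 0]
    - [1, 0, 0, 0, 0, 0, 0]

```text
time: 10.45
position: [0.5383, 0.1887, 0.4051]
tool_rot: [-0.607, 0.795, -0.0, 0.0]
ft_force: [-0.4, 0.7, -1.9]
grip_width: 0.0259
```

```bash
python3 wshot.py 7; python3 - <<'E'
from rig import eyes
import cv2,numpy as np
t=cv2.imread("pics/wrist7.png")
cv2.imwrite("pics/c12.png",cv2.resize(t[180:280,240:400],None,fx=5,fy=5,interpolation=cv2.INTER_CUBIC))
p,d=eyes.camera("scene"); cv2.imwrite("pics/scene2.png",p[:,:,::-1])
cv2.imwrite("pics/c13.png",cv2.resize(p[170:290,325:445,::-1],None,fx=5,fy=5,interpolation=2))
E
```

```text
10.45 [0.5383 0.1887 0.4051] [-0.607   0.7947 -0.0002  0.0003] [-0.3677  0.7331 -1.873 ] [0.0156 0.0507 0.0463] 0.025885613879230242 [0.1412 0.4534 1.5719 0.     1.1156 1.9784]
cam [0.6181 0.1664 0.3844]
```

View pics/c12.png

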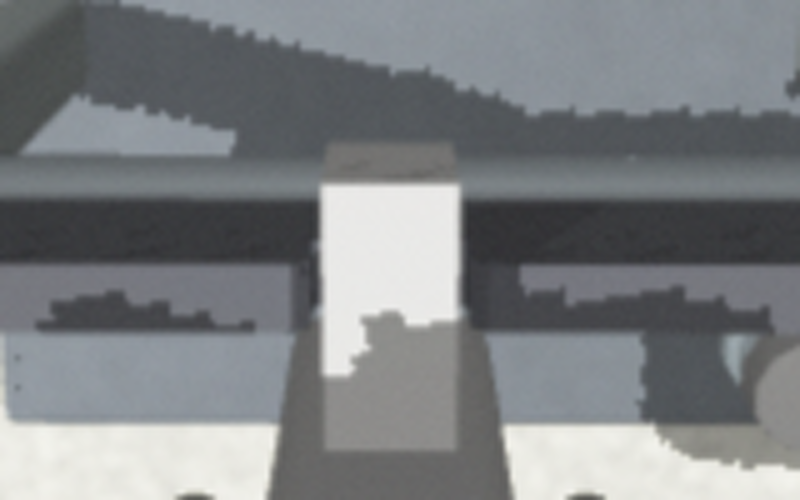

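View pics/c13.png

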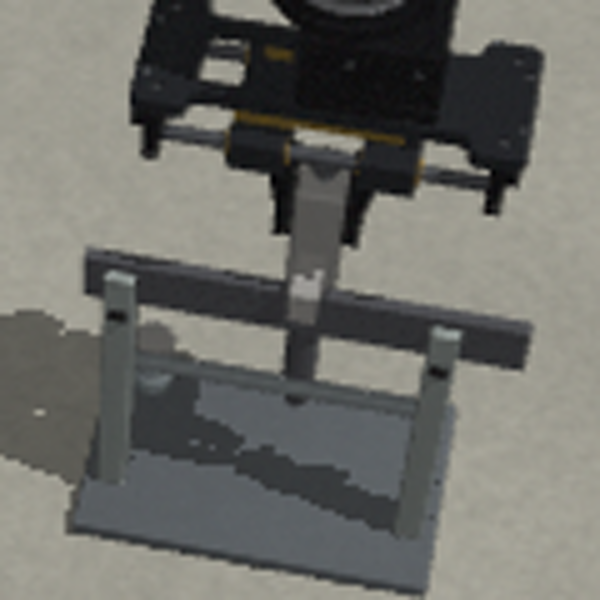

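>>> step_arm:
  steps:
    - [1, 0, 0, 0.05, 0, 0, 0]
    - [1, 0, 0, 0.05, 0, 0, 0]
    - [1, 0, 0, 0.05, 0, 0, 0]
    - [1, 0, 0, 0.05, 0, 0, 0]
    - [1, 0, 0, 0.05, 0, 0, 0]
    - [1, 0, 0, 0.05, 0, 0, 0]
    - [1, 0, 0, 0.05, 0, 0, 0]
    - [1, 0, 0, 0.05, 0, 0, 0]
    - [1, 0, 0, 0, 0, 0, 0]
    - [1, 0, 0, 0, 0, 0, 0]

```text
time: 11.55
position: [0.5382, 0.1886, 0.3947]
tool_rot: [-0.607, 0.795, 0.0, -0.0]
ft_force: [-0.2, 0.2, -1.9]
grip_width: 0.0256
```

```bash
python3 wshot.py 8
```

```text
11.55 [0.5382 0.1886 0.3947] [-0.607   0.7947  0.     -0.    ] [-0.1594  0.2475 -1.9463] [ 0.0718 -0.0304 -0.0447] 0.025635229239061016 [0.1413 0.4659 1.5832 0.     1.0926 1.9784]
cam [0.618  0.1664 0.3741]
```

>>> step_arm:
  steps:
    - [1, 0, 0, 0.03, 0, 0, 0]
    - [1, 0, 0, 0.03, 0, 0, 0]
    - [1, 0, 0, 0.03, 0, 0, 0]
    - [1, 0, 0, 0.03, 0, 0, 0]
    - [1, 0, 0, 0.03, 0, 0, 0]
    - [1, 0, 0, 0.03, 0, 0, 0]
    - [1, 0, 0, 0.03, 0, 0, 0]
    - [1, 0, 0, 0.03, 0, 0, 0]
    - [1, 0, 0, 0.02, 0, 0, 0]
    - [1, 0, 0, 0, 0, 0, 0]

```text
time: 12.6
position: [0.5382, 0.1886, 0.3882]
tool_rot: [-0.607, 0.795, 0.0, -0.0]
ft_force: [-0.5, 0.2, -1.7]
grip_width: 0.0255
```

>>> step_arm:
  steps:
    - [1, 0, 0, 0.02, 0, 0, 0]
    - [1, 0, 0, 0.02, 0, 0, 0]
    - [1, 0, 0, 0, 0, 0, 0]
    - [1, 0, 0, 0, 0, 0, 0]
    - [1, 0, 0, 0, 0, 0, 0]
    - [1, 0, 0, 0, 0, 0, 0]
    - [1, 0, 0, 0, 0, 0, 0]
    - [1, 0, 0, 0, 0, 0, 0]
    - [1, 0, 0, 0, 0, 0, 0]
    - [1, 0, 0, 0, 0, 0, 0]

```text
time: 13.6
position: [0.5382, 0.1887, 0.3873]
tool_rot: [-0.607, 0.795, -0.0, 0.0]
ft_force: [-0.2, -0.5, -1.0]
grip_width: 0.0257
```

```bash
python3 wshot.py 9
```

```text
13.6 [0.5382 0.1887 0.3873] [-0.607   0.7947 -0.      0.    ] [-0.2118 -0.4925 -0.9825] [0.0389 0.0087 0.0256] 0.025654895908445118 [0.1413 0.4751 1.591  0.     1.0754 1.9784]
cam [0.618  0.1664 0.3666]
```

>>> step_arm:
  steps:
    - [1, 0, 0, 0.02, 0, 0, 0]
    - [1, 0, 0, 0.02, 0, 0, 0]
    - [1, 0, 0, 0, 0, 0, 0]
    - [1, 0, 0, 0, 0, 0, 0]
    - [1, 0, 0, 0, 0, 0, 0]
    - [1, 0, 0, 0, 0, 0, 0]
    - [1, 0, 0, 0, 0, 0, 0]
    - [1, 0, 0, 0, 0, 0, 0]
    - [1, 0, 0, 0, 0, 0, 0]
    - [1, 0, 0, 0, 0, 0, 0]

```text
time: 14.65
position: [0.5382, 0.1886, 0.3863]
tool_rot: [-0.607, 0.795, -0.0, 0.0]
ft_force: [-0.9, 0.7, 1.6]
grip_width: 0.0258
```

```bash
python3 wshot.py 10;  python3 - <<'E'
from rig import eyes
import cv2,numpy as np
t=cv2.imread("pics/wrist10.png")
cv2.imwrite("pics/c14.png",cv2.resize(t[180:280,240:400],None,fx=5,fy=5,interpolation=cv2.INTER_CUBIC))
E
```

```text
14.65 [0.5382 0.1886 0.3863] [-0.6069  0.7947 -0.      0.0001] [-0.901  0.679  1.574] [0.0058 0.0799 0.0122] 0.02582421551663274 [0.1412 0.4763 1.592  0.     1.0732 1.9784]
cam [0.618  0.1664 0.3656]
```

View pics/c14.png

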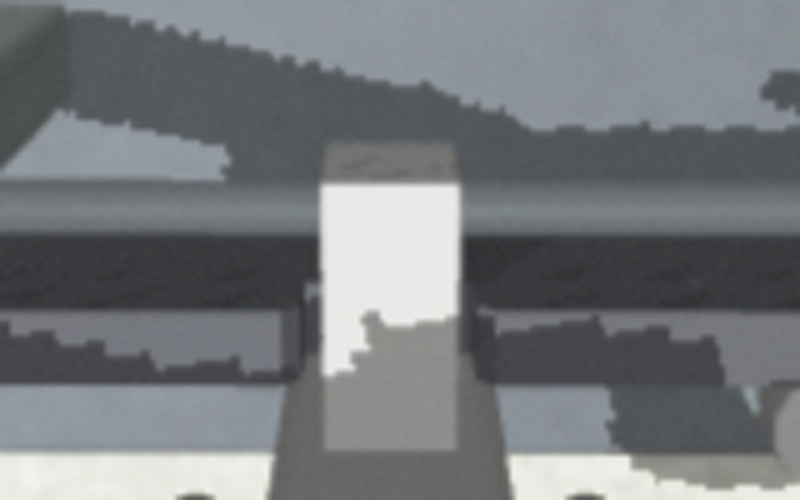

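>>> step_arm:
  steps:
    - [1, 0, 0, -0.02, 0, 0, 0]
    - [1, 0, -0.012, 0, 0, 0, 0]
    - [1, 0, -0.012, 0, 0, 0, 0]
    - [1, 0, -0.012, 0, 0, 0, 0]
    - [1, 0, 0, 0, 0, 0, 0]
    - [1, 0, 0, 0, 0, 0, 0]
    - [1, 0, 0, 0, 0, 0, 0]
    - [1, 0, 0, 0, 0, 0, 0]
    - [1, 0, 0, 0, 0, 0, 0]
    - [1, 0, 0, 0, 0, 0, 0]

```text
time: 15.7
position: [0.539, 0.1884, 0.3867]
tool_rot: [-0.607, 0.795, -0.0, -0.0]
ft_force: [-1.2, 0.3, -0.0]
grip_width: 0.0261
```

```bash
cat > frc.py <<'E'
from rig import status, eyes
import numpy as np
np.set_printoptions(precision=3,suppress=True)
F=[];M=[]
for i in range(8):
    o=status.get_obs(); F.append(o["ft_force"]); M.append(o["moment"]); eyes.camera("wrist")
F=np.array(F);M=np.array(M);x=np.array([.9648,-.263,0]);y=np.array([.263,.9648,0])
for n,A in(("F",F),("M",M)): 
    B=np.stack([A@x,A@y,A[:,2]],1); print(n,"stand axes",B.mean(0),"sd",B.std(0))
p=o["position"]-np.array([.562,.1815,0]);print(o["time"],o["position"],"axis est x,y",p@x-.0012,p@y-.0005,o["grip_width"])
E
python3 frc.py
```

```text
F stand axes [-0.977 -0.156 -0.164] sd [0.536 0.535 0.266]
M stand axes [0.014 0.185 0.005] sd [0.017 0.03  0.032]
16.05 [0.539 0.188 0.387] axis est x,y -0.025191674872015034 0.00012350937892146446 0.02570664999773363
```

>>> step_arm:
  steps:
    - [1, 0, -0.012, 0, 0, 0, 0]
    - [1, 0, -0.012, 0, 0, 0, 0]
    - [1, 0, 0, 0, 0, 0, 0]
    - [1, 0, 0, 0, 0, 0, 0]
    - [1, 0, 0, 0, 0, 0, 0]
    - [1, 0, 0, 0, 0, 0, 0]
    - [1, 0, 0, 0, 0, 0, 0]
    - [1, 0, 0, 0, 0, 0, 0]
    - [1, 0, 0, 0, 0, 0, 0]
    - [1, 0, 0, 0, 0, 0, 0]

```text
time: 17.1
position: [0.5397, 0.1882, 0.3868]
tool_rot: [-0.607, 0.795, -0.0, 0.0]
ft_force: [-0.1, -1.2, -0.5]
grip_width: 0.0261
```

```bash
python3 frc.py
```

```text
F stand axes [-0.142 -0.223 -0.613] sd [0.442 0.477 0.512]
M stand axes [0.067 0.062 0.022] sd [0.029 0.043 0.03 ]
17.45 [0.54  0.188 0.387] axis est x,y -0.024537635276587148 0.0001325643069405941 0.02581427052731888
```

>>> step_arm:
  steps:
    - [1, 0, -0.012, 0, 0, 0, 0]
    - [1, 0, -0.012, 0, 0, 0, 0]
    - [1, 0, 0, 0, 0, 0, 0]
    - [1, 0, 0, 0, 0, 0, 0]
    - [1, 0, 0, 0, 0, 0, 0]
    - [1, 0, 0, 0, 0, 0, 0]
    - [1, 0, 0, 0, 0, 0, 0]
    - [1, 0, 0, 0, 0, 0, 0]
    - [1, 0, 0, 0, 0, 0, 0]
    - [1, 0, 0, 0, 0, 0, 0]

```text
time: 18.5
position: [0.5402, 0.1881, 0.3867]
tool_rot: [-0.607, 0.795, 0.0, -0.0]
ft_force: [-1.0, -0.4, -0.4]
grip_width: 0.0258
```

```bash
python3 frc.py
```

```text
F stand axes [-0.78  -0.342  0.012] sd [0.477 0.464 0.313]
M stand axes [0.032 0.182 0.013] sd [0.031 0.024 0.023]
18.85 [0.54  0.188 0.387] axis est x,y -0.023992723821807713 9.579527994343494e-05 0.025733511774397894
```

>>> step_arm:
  steps:
    - [1, 0, -0.012, 0, 0, 0, 0]
    - [1, 0, -0.012, 0, 0, 0, 0]
    - [1, 0, 0, 0, 0, 0, 0]
    - [1, 0, 0, 0, 0, 0, 0]
    - [1, 0, 0, 0, 0, 0, 0]
    - [1, 0, 0, 0, 0, 0, 0]
    - [1, 0, 0, 0, 0, 0, 0]
    - [1, 0, 0, 0, 0, 0, 0]
    - [1, 0, 0, 0, 0, 0, 0]
    - [1, 0, 0, 0, 0, 0, 0]

```text
time: 19.9
position: [0.5408, 0.1879, 0.3868]
tool_rot: [-0.607, 0.795, -0.0, 0.0]
ft_force: [-0.0, 1.1, -0.2]
grip_width: 0.026
```

```bash
python3 frc.py
```

```text
F stand axes [-0.145  0.327 -0.298] sd [0.551 0.688 0.503]
M stand axes [0.051 0.046 0.009] sd [0.039 0.034 0.026]
20.25 [0.541 0.188 0.387] axis est x,y -0.023322284151603336 0.00013111509355378116 0.02576741725444285
```

>>> step_arm:
  steps:
    - [1, 0, -0.012, 0, 0, 0, 0]
    - [1, 0, -0.012, 0, 0, 0, 0]
    - [1, 0, -0.012, 0, 0, 0, 0]
    - [1, 0, 0, 0, 0, 0, 0]
    - [1, 0, 0, 0, 0, 0, 0]
    - [1, 0, 0, 0, 0, 0, 0]
    - [1, 0, 0, 0, 0, 0, 0]
    - [1, 0, 0, 0, 0, 0, 0]
    - [1, 0, 0, 0, 0, 0, 0]
    - [1, 0, 0, 0, 0, 0, 0]

```text
time: 21.3
position: [0.5415, 0.1877, 0.3867]
tool_rot: [-0.607, 0.795, 0.0, -0.0]
ft_force: [-1.6, 0.8, 0.1]
grip_width: 0.026
```

```bash
python3 frc.py
```

```text
F stand axes [-1.788 -0.094 -0.057] sd [0.245 0.547 0.39 ]
M stand axes [0.075 0.418 0.014] sd [0.024 0.022 0.025]
21.65 [0.542 0.188 0.387] axis est x,y -0.022565355552813773 0.00010239090671681985 0.025822960163793346
```

>>> step_arm:
  squeeze: 10
  steps:
    - [1, 0, 0.01, 0, 0, 0, 0]
    - [1, 0, 0, 0, 0, 0, 0]
    - [1, 0, 0, 0, 0, 0, 0]
    - [1, 0, 0, 0, 0, 0, 0]
    - [1, 0, 0, 0, 0, 0, 0]
    - [1, 0, 0, 0, 0, 0, 0]
    - [1, 0, 0, 0, 0, 0, 0]
    - [1, 0, 0, 0, 0, 0, 0]
    - [1, 0, 0, 0, 0, 0, 0]
    - [1, 0, 0, 0, 0, 0, 0]

```text
time: 22.7
position: [0.5414, 0.1877, 0.3868]
tool_rot: [-0.607, 0.795, -0.0, 0.0]
ft_force: [-1.6, -0.4, -0.5]
grip_width: 0.0262
```

>>> step_arm:
  squeeze: 3
  steps:
    - [1, 0, 0, 0, 0, 0, 0]
    - [1, 0, 0, 0, 0, 0, 0]
    - [1, 0, 0, 0, 0, 0, 0]
    - [1, 0, 0, 0, 0, 0, 0]
    - [1, 0, 0, 0, 0, 0, 0]
    - [1, 0, 0, 0, 0, 0, 0]
    - [1, 0, 0, 0, 0, 0, 0]
    - [1, 0, 0, 0, 0, 0, 0]
    - [1, 0, 0, 0, 0, 0, 0]
    - [1, 0, 0, 0, 0, 0, 0]

```text
time: 23.7
position: [0.5415, 0.1878, 0.3868]
tool_rot: [-0.607, 0.795, -0.0, 0.0]
ft_force: [0.1, -0.3, -0.7]
grip_width: 0.0258
```

```bash
python3 frc.py
```

```text
F stand axes [ 0.025 -0.564 -0.064] sd [0.47  0.457 0.415]
M stand axes [-0.053  0.117 -0.021] sd [0.02  0.025 0.019]
24.05 [0.541 0.188 0.387] axis est x,y -0.02269935368691027 0.0001235608703607458 0.026177591877273608
```

>>> step_arm:
  steps:
    - [0.42, 0, 0, 0, 0, 0, 0]
    - [0.41, 0, 0, 0, 0, 0, 0]
    - [0.4, 0, 0, 0, 0, 0, 0]
    - [0.395, 0, 0, 0, 0, 0, 0]
    - [0.39, 0, 0, 0, 0, 0, 0]
    - [0.385, 0, 0, 0, 0, 0, 0]
    - [0.38, 0, 0, 0, 0, 0, 0]
    - [0.37, 0, 0, 0, 0, 0, 0]
    - [0.36, 0, 0, 0, 0, 0, 0]
    - [0.35, 0, 0, 0, 0, 0, 0]

```text
time: 25.1
position: [0.5414, 0.1878, 0.3868]
tool_rot: [-0.607, 0.795, 0.0, 0.0]
ft_force: [0.5, 0.4, 0.1]
grip_width: 0.0278
```

```bash
python3 wshot.py 11; python3 frc.py
```

```text
25.1 [0.5414 0.1878 0.3868] [-0.6069  0.7947  0.      0.    ] [0.4587 0.4454 0.1432] [0.034  0.0362 0.0251] 0.027816805815175667 [0.1389 0.4793 1.5846 0.     1.0776 1.9761]
cam [0.6212 0.1655 0.3661]
F stand axes [-0.244  0.198  0.206] sd [0.288 0.657 0.58 ]
M stand axes [0.033 0.037 0.011] sd [0.022 0.041 0.013]
25.5 [0.541 0.188 0.387] axis est x,y -0.02274082030644693 0.00011889695665577842 0.02814509662558185
```

View pics/wrist11.png

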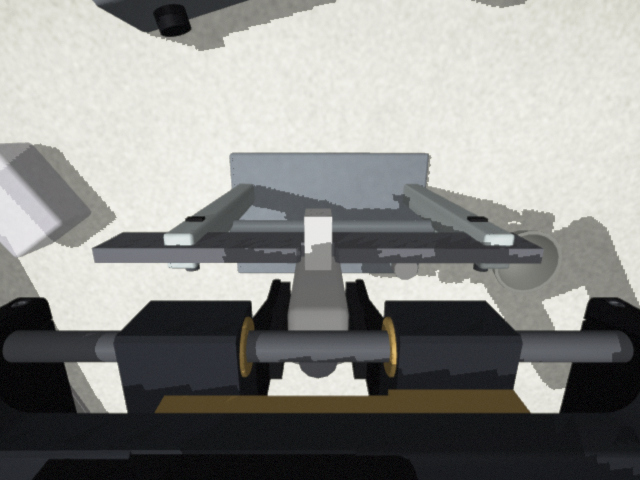

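>>> step_arm:
  steps:
    - [0.25, 0, 0, 0, 0, 0, 0]
    - [0.1, 0, 0, 0, 0, 0, 0]
    - [-0.1, 0, 0, 0, 0, 0, 0]
    - [-0.3, 0, 0, 0, 0, 0, 0]
    - [-0.4, 0, 0, 0, 0, 0, 0]
    - [-0.4, 0, 0, 0, 0, 0, 0]
    - [-0.4, 0, 0, -0.1, 0, 0, 0]
    - [-0.4, 0, 0, -0.3, 0, 0, 0]
    - [-0.4, 0, 0, -0.5, 0, 0, 0]
    - [-0.4, 0, 0, -0.6, 0, 0, 0]

```text
time: 26.55
position: [0.5414, 0.1878, 0.4253]
tool_rot: [-0.607, 0.795, 0.0, -0.0]
ft_force: [-0.4, 0.3, -0.1]
grip_width: 0.0608
```

>>> step_arm:
  steps:
    - [-0.4, 0, 0, -0.7, 0, 0, 0]
    - [-0.4, 0, 0, -0.8, 0, 0, 0]
    - [-0.4, 0, 0, -0.8, 0, 0, 0]
    - [-0.4, 0, 0, -0.6, 0, 0, 0]
    - [-0.4, 0, 0.6, 0, 0, 0, 0]
    - [-0.4, 0, 0.8, 0, 0, 0, 0]
    - [-0.4, 0, 0.8, 0, 0, 0, 0]
    - [-0.4, 0, 0.6, 0, 0, 0, 0]
    - [-0.4, 0, 0, 0, 0, 0, 0]
    - [-0.4, 0, 0, 0, 0, 0, 0]

```text
time: 27.55
position: [0.4737, 0.2064, 0.4969]
tool_rot: [-0.607, 0.795, -0.0, 0.0]
ft_force: [0.1, 0.3, 0.1]
grip_width: 0.0608
```

```bash
python3 wshot.py 12; python3 - <<'E'
from rig import eyes
import cv2,numpy as np
p,d=eyes.camera("scene"); cv2.imwrite("pics/scene3.png",p[:,:,::-1])
cv2.imwrite("pics/c15.png",cv2.resize(p[170:290,325:445,::-1],None,fx=5,fy=5,interpolation=2))
E
```

```text
27.55 [0.4737 0.2064 0.4969] [-0.6072  0.7945 -0.0003  0.0004] [0.1247 0.2777 0.0673] [ 0.0513  0.0341 -0.0061] 0.06079723195691359 [ 0.1944  0.2768  1.579  -0.0003  1.2848  2.031 ]
cam [0.5535 0.1841 0.4764]
```

View pics/wrist12.png

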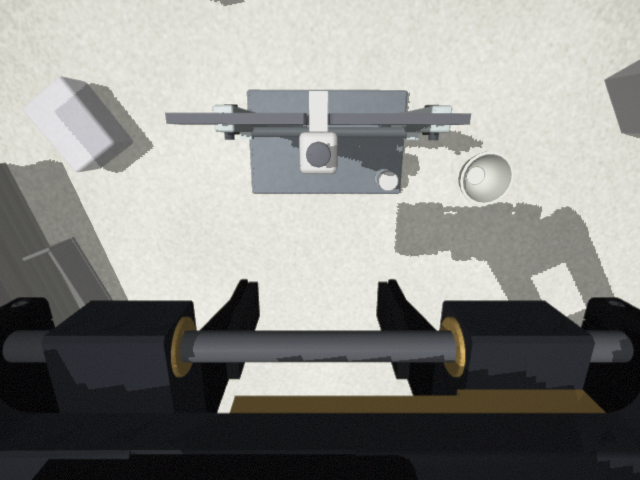

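View pics/c15.png

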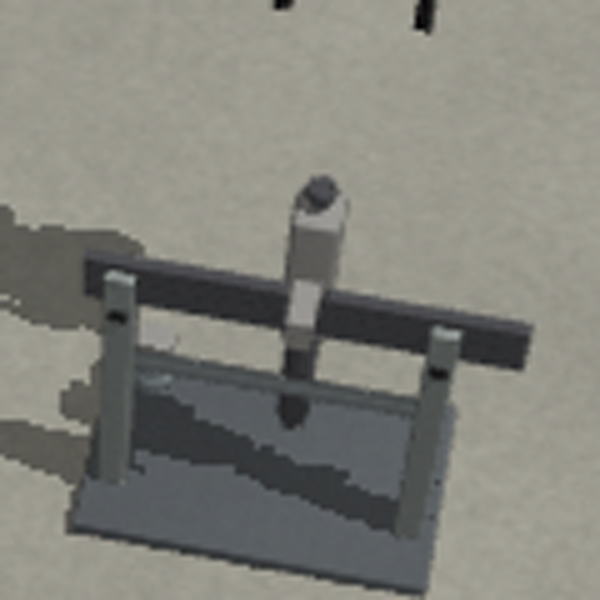

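```bash
python3 - <<'E'
from h import *
c=np.load("pics/w12.npz"); b=atz(318,153.5,.2545,c); hf=(atz(300,134,.24,c)+atz(336,172,.24,c))/2
x=np.array([.9648,-.263]);y=np.array([.263,.9648])
for q in(b,hf): print(q,(q[:2]-[.562,.1815])@x,(q[:2]-[.562,.1815])@y)
d=np.load("pics/wrist12_d.npy"); W=cloud(d,c); print("button z",np.median(W[151:157,315:321,2]),"hook top z",np.median(W[95:110,313:323,2]))
from rig import robot
robot.hand_in()
E
```

```text
[0.54050229 0.18729181 0.2545    ] -0.022264235361317712 -6.59583984166308e-05
[0.53972602 0.18728307 0.24      ] -0.023010880434926644 -0.0002785526675916405
button z 0.25374011791515866 hook top z 0.19461273017486547
the job is handed in; nothing more can be done
```

The pipette is hanging upright on the stand with its hook in the recess. I handed the job in at about 28 s of the 70 s allowed; no verdict is reported.

- **How it went:** I gripped the head above the hook, lifted the pipette clear of the socket block and carried it to the stand. The wrist camera placed the recess about 11 mm to the +y side of the middle. Lowering met no resistance 2 mm below the strip top, then the hook seated at the bottom with about 3.5 N. I eased the shaft to a light touch on the stop bar (about 2 N), cut the grip from 20 N to 3 N, and opened slowly.
- **Last checks:**
    - The axis is 22 to 23 mm on the -x side of the strip and 0.3 mm or less from the recess middle.
    - The button top reads 254 mm high, which puts the lower end at about 54 mm.
    - The pipette looks upright and still, with the gripper clear of it.
- **Disagreements:**
    - The stop bar was felt at an estimated axis of -22.6 mm, not -24 mm. That is within the 2 mm camera calibration.
    - The depth reading on the hook top suggested its underside about 1.5 mm lower than the button height implies. I put this down to depth noise.
- **Bystanders:** I touched none of them knowingly, and the vial and mortar looked unmoved in the last wrist picture. I did not measure the bystanders' final positions.

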